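# Stack the sensor discs and hold the magnifier over them

## Task

Build the sensor stack for inspection: lay the wide disc flat and centred on the round plate, let go of it, then lay the small disc flat and centred on top of the wide one and let go of it too. Then draw the hand magnifier out of its slanted holder, turn it level and finish while holding it still, its lens centred over the stack about 10 cm above the plate; do not put it down or let go of it. Do not drop the magnifier, and leave the other things on the bench where they are.

Things in the scene. Friction and masses are not known exactly. Their poses are not given: they have to be found in the camera images.
- plate: round aluminium plate, fixed to the table, 100 mm across, 8 mm thick, flat top; origin at the centre of its underside, z up
- wide_disc: wide steel disc, 56 mm across, 12 mm thick, about 180 g, loose, lying flat on the table; origin at the centre of its underside, z up
- small_disc: small copper disc, 42 mm across, 10 mm thick, about 90 g, loose, lying flat on the table; origin at the centre of its underside, z up. The two discs lie on the table's middle line with the bolt between them; either may be the nearer one
- holder: magnifier holder, fixed, left or right of the middle (the plate on the other side): steel foot 120 x 85 x 12 mm, a grey sleeve on it slanting up at 40 degrees above level towards its own +x (roughly away from the robot). Sleeve 35 mm wide, 25 thick outside, 55 deep inside; mouth centre 16 mm ahead (+x) of the origin, 79 mm up. Origin at table level, 5 mm ahead of the foot's centre
- magnifier: hand magnifier, about 120 g, loose, handle in the sleeve, lens at the upper end. Origin: grip point on the handle's middle line, 35 mm above the sleeve's mouth. x along the handle to the lens, y across its width, z normal to the lens (up). Black handle 22 mm wide, 12 thick, x = -90 to +47 mm, 55 mm of it in the sleeve, 1 mm play; sags to about 37 degrees; slides out freely along +x
- lens (a point): centre of the magnifier's lens, 80 mm from the grip point along the magnifier's +x; the round lens with its rim is 80 mm across, 10 mm thick
- bolt: bystander: standing hexagon bolt between the discs' places: head down, head about 28 mm across and 11 mm high, shank 16 mm, 45 mm tall in all; origin under its centre
- jar: bystander: closed round jar with a white lid, 70 mm across, 90 mm tall; origin under its centre
- tape_roll: bystander: black roll of tape lying flat, ring 90 mm across, 24 mm high; origin under its centre
- dish: bystander: shallow white round dish, 80 mm across, 16 mm high; origin under its centre
- screwdriver: bystander: screwdriver lying on the table, its x axis along it
- spool: bystander: small wire spool standing on its end, 64 mm across, 40 mm high; origin under its centre

How it is judged:
By the outcome, as a careful person would: the job done as asked, in the order asked, and still so for the second after the job is handed in, while the arm keeps its last pose, push and grip.
It also fails if it takes over 72 s, if anything falls off the work surface, if the arm or the gripper's body presses on something with over 40 N, if the wrist force passes 120 N, or if a joint passes its speed limit or range.

## Robot

A 7-joint arm with a two-finger parallel gripper is mounted at the origin on the work surface. World frame = base frame: x ahead of the robot, y to its left, z up, the work surface at z = 0. Lengths are in mm, angles in rad, forces in N, time in s.
With the tool pointing down it reaches from about 425 to 1025 mm from the base axis. Payload 9.4 kg.
Tool frame: the origin (TCP) lies on the centre line of the jaws, within the pads' length; the fingertips stand 19 mm ahead of it and the grasp point (between the pads) is the TCP; x points along the fingers, y is the direction in which the jaws open and shut, and the axes are right-handed (so a half turn about x gives the same grasp; the last joint's range is limited). The gripper opens to 85 mm and grips with 20 to 120 N. Pads are 22 mm wide; open, the fingers measure 114 mm over their backs; the gripper's body (76 mm by 85 mm) begins 54 mm behind the grasp point. The pads swing forward as they close: fully open they stand 13 mm farther back than shut.
Start: joints at [1.133, 0.599, -0.003, 1.599, 0.002, 0.943, -0.08], TCP at [255.933, -678.323, 250.275] pointing down, gripper open.
Joint ranges: [-2.57, 2.57], [-0.35, 1.97], [-1.29, 1.29], [0.11, 2.56], [-1.05, 4.19], [0.11, 1.86], [-2.63, 2.63]. Speed limits (rad/s): [2.22, 2.22, 3.01, 3.01, 3.14, 3.14, 3.14].

## Interface

Orientations are given as a 3x3 rotation matrix whose columns are the frame's x, y, z axes.
In Python, from cell import arm, capture, camera_model, spotter gives the robot as it stands.
- The arm moves only by the tool apply_moves, never from a script. Its argument "commands" is a list of rows, each an object of numbers: "dx", "dy", "dz": the shift along the tool's x, y, z in mm; "turn": the turn about the tool's x in rad; "gripper": the opening, from -1 (shut) to 1 (fully open), so that 0 is half open. A call has 1 to 20 rows; each row is the pose to reach, as a shift and turn from the pose commanded when the call began, along the tool's axes at that moment; what a row does not reach only later rows make up. A row lasts 1/8 s, in which the tool goes at most 62.5 mm and 10.7 degrees, less where a joint would pass 70% of its speed; a pose out of reach is approached as far as the arm can. A call with a gripper value outside its range is refused whole. The fingers move at their own pace and stop on an object; "grip_force" is the grip in N (left out, the last holds). Time passes only in rows, so rows that repeat a pose let the fingers close. It gives the time, the measured TCP pose, the force and the opening at its end, in the units of the state.
- arm.get_state(): the state, without advancing time (a new reading comes with each control period).
- capture(name): name is "side" or "top" or "wrist"; returns (picture, depth): 480x640x3 uint8, red, green, blue; 480x640 float32, mm along the optical axis (not along the pixel's ray), 0 where there is no reading.
- camera_model(name): a dict with "fx", "fy", "cx", "cy" (pixels), "origin" and "attitude" of the camera in the world; the wrist camera has in their place "mount" (4x4, takes a point from camera to tool coordinates, whose origin is the TCP and whose axes are the tool frame's). Camera axes: x right, y down, z forward; pixel columns grow to the right and rows downward; lengths in mm; the calibration is good to about 2 mm. A picture is of the moment at which its call begins: read the wrist's pose just before it. camera_model takes no time and is no camera call.
- arm.hand_in(): hands the job in, once; it reports no verdict.
Trained networks look in the newest picture that a camera, given by its name, has taken for a name from the list of things; names that differ only in an ending like _2 or _b are one class to them, and where a whole thing is asked for, a point or a joint stands for the part that bears it (a point fixed in the world has none). Each returns a list of dicts, best first, with "conf" (0 to 1); they miss things now and then, are a little off and sometimes report something else, mostly with a low value. They report only what shows in the picture. A call takes as long as a camera call.
- spotter.spot_in(camera, name): "position" ([x, y, z] in mm, in world coordinates, good to about 4 mm: the middle of the surface that is visible of it).
- spotter.landmark_of(camera, name): "position" ([x, y, z] in mm, in world coordinates, good to about 4 mm: a listed point, or the origin of a listed thing).
The state is a dict: "time": time; "qpos": joint angles; "qd": joint speeds; "effort": joint torques, N m; "ee_pos": TCP position; "orientation": TCP orientation; "wrist_force": force on the tool from outside, world axes, zero at the start; "ft_torque": the same for the moment, N m; "opening": finger opening in mm.
Only numpy, scipy, OpenCV 4.12 (cv2) and the standard library are available. Lean on these libraries where they do the work, as an engineer would, in place of code of your own. Each camera call takes 0.05 s, during which the arm holds its last target. There are 200 camera calls.

## Working session

There is one attempt and no reset: what is moved stays moved. The work goes in short steps, Python scripts to look and compute and a tool call to move; the robot and the scene stay as the last step left them, time stands still between calls to the robot, and variables do not carry over. Pictures are saved under pics/ and viewed, on a budget of 10 in all, crops included, one or two more only if the job needs it, and the job is handed in when it is done.

Besides the shell and the picture viewer there is one more tool, called after "Request:" by a JSON object that holds its "fn" and its "kwargs", one argument or row to a line. apply_moves: Moves the arm, as the interface text tells. Its arguments: {"type":"object","properties":{"commands":{"type":"array","items":{"type":"object","properties":{"dx":{"type":"number"},"dy":{"type":"number"},"dz":{"type":"number"},"turn":{"type":"number"},"gripper":{"type":"number"}}}},"grip_force":{"type":"number"}},"required":["commands"]}

```bash
mkdir -p pics; ls
cat > h.py <<'E'
import numpy as np, cv2
from cell import arm, capture, camera_model, spotter
def shot(cam,fn=None):
    st=arm.get_state(); p,d=capture(cam)
    if fn: cv2.imwrite('pics/'+fn,p[:,:,::-1])
    return st,p,d
def pose(cam,st):
    m=camera_model(cam)
    if 'mount' in m:
        M=np.array(m['mount']);R=np.array(st['orientation']);
        return m,R@M[:3,:3],R@M[:3,3]+np.array(st['ee_pos'])
    return m,np.array(m['attitude']),np.array(m['origin'])
def cloud(cam,st,d):
    m,R,o=pose(cam,st)
    v,u=np.mgrid[:480,:640]
    c=np.stack([(u-m['cx'])/m['fx']*d,(v-m['cy'])/m['fy']*d,d],-1)
    w=c@R.T+o; w[d<=0]=np.nan
    return w
def pix(cam,st,P):
    m,R,o=pose(cam,st); c=R.T@(np.array(P)-o)
    return c[0]/c[2]*m['fx']+m['cx'],c[1]/c[2]*m['fy']+m['cy']
E
python3 - <<'E'
from h import *
np.set_printoptions(precision=3,suppress=True)
s=arm.get_state(); print({k:np.round(v,3).tolist() for k,v in s.items()})
for c in ['side','top','wrist']:
    st,p,d=shot(c,c+'0.png'); m,R,o=pose(c,st); print(c,m['fx'],o,R.tolist())
    if c=='wrist': print(m)
    if c!='wrist':
        for n in ['plate','wide_disc','small_disc','holder','magnifier','lens','bolt','jar','tape_roll','dish','screwdriver','spool']:
            r=spotter.landmark_of(c,n)
            print(n,[(np.round(x['position']).tolist(),round(x['conf'],2),np.round(pix(c,st,x['position'])).tolist()) for x in r[:2]])
E
```

```text
pics
{'time': 0.0, 'qpos': [1.133, 0.6, -0.003, 1.6, 0.002, 0.943, -0.08], 'qd': [-0.001, -0.001, 0.001, 0.002, -0.001, 0.001, 0.001], 'effort': [-0.0, -77.645, 1.565, -25.801, 0.012, 0.009, -0.0], 'ee_pos': [255.758, -677.906, 249.405], 'orientation': [[-0.001, 0.353, -0.936], [0.001, -0.936, -0.353], [-1.0, -0.002, 0.0]], 'wrist_force': [0.303, 0.468, 0.248], 'ft_torque': [0.005, -0.004, -0.023], 'opening': 85.519}
side 517.1489905258181 [ 144.783 1093.629  770.681] [[-0.9374757775059148, -0.1890014607158169, 0.29226292005139504], [-0.3472428585293621, 0.45072232524846656, -0.8223574543487601], [0.023697337192984946, -0.8724264057041735, -0.4881706697867652]]
plate [([503.0, -217.0, -3.0], 0.76, [361.0, 256.0])]
wide_disc [([456.0, -25.0, -2.0], 0.73, [356.0, 292.0])]
small_disc []
holder [([480.0, 220.0, -0.0], 0.78, [315.0, 344.0])]
magnifier [([523.0, 208.0, 95.0], 0.59, [299.0, 303.0])]
lens [([590.0, 197.0, 146.0], 0.97, [274.0, 275.0]), ([576.0, 406.0, 2.0], 0.63, [238.0, 386.0])]
bolt [([567.0, -8.0, 3.0], 0.41, [316.0, 285.0]), ([727.0, -224.0, 1.0], 0.41, [293.0, 240.0])]

[... 1121 characters left out ...]
 2.0], 0.63, [171.0, 328.0])]
screwdriver [([379.0, -367.0, 2.0], 0.94, [485.0, 324.0])]
spool [([582.0, 412.0, -1.0], 0.95, [144.0, 223.0])]
wrist 389.2352029332535 [ 329.381 -649.939  374.926] [[0.3526265989166983, -0.8899815508112373, -0.2891147193625124], [-0.9357639422693804, -0.3355627043837669, -0.10836750331680883], [-0.0005710384470029942, 0.3087563936864709, -0.9511409797042787]]
{'fx': 389.2352029332535, 'fy': 389.2352029332535, 'cx': 318.3403251174366, 'cy': 232.7341207878902, 'mount': array([[   0.001,   -0.309,    0.951, -124.652],
       [   1.   ,   -0.   ,   -0.001,   -0.639],
       [   0.   ,    0.951,    0.309,  -78.759],
       [   0.   ,    0.   ,    0.   ,    1.   ]])}
```

View pics/top0.png

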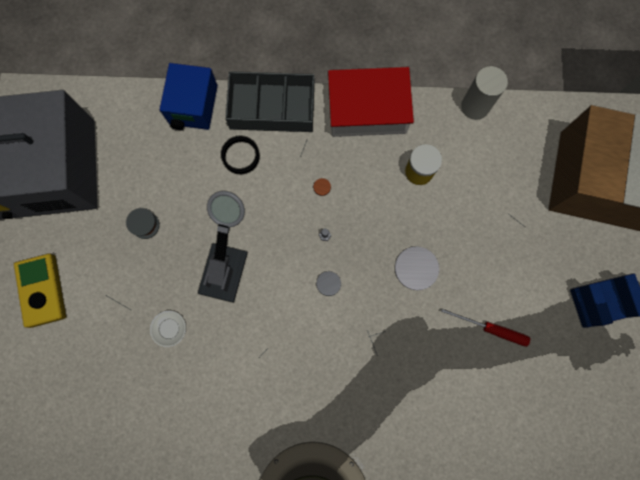

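View pics/side0.png

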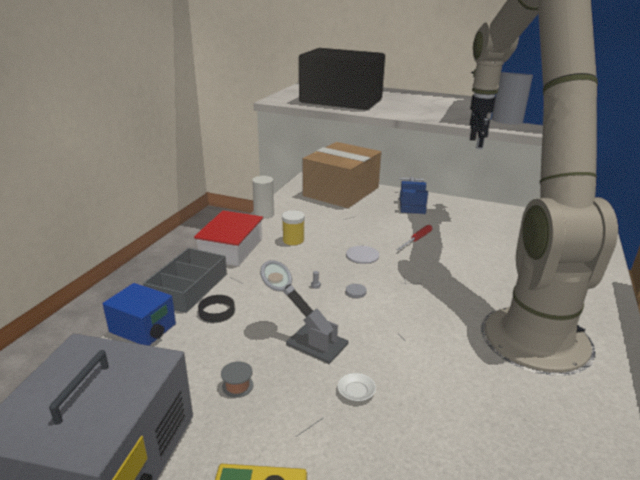

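The top view shows the wide disc at (329,284), the bolt at (325,234), the copper disc at (322,187), the plate at (417,268), the holder at (222,270) and the lens at (226,208). The side view agrees: the jar is the yellow one at (293,228). Next I go above the plate, turning the jaws to world y.

Request:
{"fn": "apply_moves", "kwargs": {
  "commands": [
    {"dx": 100,"dy": -343,"dz": -390,"turn": -2.78},
    {"dx": 100,"dy": -343,"dz": -390,"turn": -2.78},
    {"dx": 100,"dy": -343,"dz": -390,"turn": -2.78},
    {"dx": 100,"dy": -343,"dz": -390,"turn": -2.78},
    {"dx": 100,"dy": -343,"dz": -390,"turn": -2.78},
    {"dx": 100,"dy": -343,"dz": -390,"turn": -2.78},
    {"dx": 100,"dy": -343,"dz": -390,"turn": -2.78},
    {"dx": 100,"dy": -343,"dz": -390,"turn": -2.78},
    {"dx": 100,"dy": -343,"dz": -390,"turn": -2.78},
    {"dx": 100,"dy": -343,"dz": -390,"turn": -2.78},
    {"dx": 100,"dy": -343,"dz": -390,"turn": -2.78},
    {"dx": 100,"dy": -343,"dz": -390,"turn": -2.78},
    {"dx": 100,"dy": -343,"dz": -390,"turn": -2.78},
    {"dx": 100,"dy": -343,"dz": -390,"turn": -2.78},
    {"dx": 100,"dy": -343,"dz": -390,"turn": -2.78},
    {"dx": 100,"dy": -343,"dz": -390,"turn": -2.78},
    {"dx": 100,"dy": -343,"dz": -390,"turn": -2.78}
  ]
}}

```text
schema error: expected keys dx, dy, dz, turn, gripper
```

Request:
{"fn": "apply_moves", "kwargs": {
  "commands": [
    {"dx": 100,"dy": -343,"dz": -390,"turn": -2.78,"gripper": 1},
    {"dx": 100,"dy": -343,"dz": -390,"turn": -2.78,"gripper": 1},
    {"dx": 100,"dy": -343,"dz": -390,"turn": -2.78,"gripper": 1},
    {"dx": 100,"dy": -343,"dz": -390,"turn": -2.78,"gripper": 1},
    {"dx": 100,"dy": -343,"dz": -390,"turn": -2.78,"gripper": 1},
    {"dx": 100,"dy": -343,"dz": -390,"turn": -2.78,"gripper": 1},
    {"dx": 100,"dy": -343,"dz": -390,"turn": -2.78,"gripper": 1},
    {"dx": 100,"dy": -343,"dz": -390,"turn": -2.78,"gripper": 1},
    {"dx": 100,"dy": -343,"dz": -390,"turn": -2.78,"gripper": 1},
    {"dx": 100,"dy": -343,"dz": -390,"turn": -2.78,"gripper": 1},
    {"dx": 100,"dy": -343,"dz": -390,"turn": -2.78,"gripper": 1},
    {"dx": 100,"dy": -343,"dz": -390,"turn": -2.78,"gripper": 1},
    {"dx": 100,"dy": -343,"dz": -390,"turn": -2.78,"gripper": 1},
    {"dx": 100,"dy": -343,"dz": -390,"turn": -2.78,"gripper": 1},
    {"dx": 100,"dy": -343,"dz": -390,"turn": -2.78,"gripper": 1},
    {"dx": 100,"dy": -343,"dz": -390,"turn": -2.78,"gripper": 1},
    {"dx": 100,"dy": -343,"dz": -390,"turn": -2.78,"gripper": 1}
  ]
}}

```text
time: 3.48
ee_pos: [499.7, -219.9, 150.3]
orientation: [[0.0, 0.005, 1.0], [-0.0, 1.0, -0.005], [-1.0, -0.0, 0.0]]
wrist_force: [0.4, -0.3, 0.2]
opening: 85.4
```

```bash
cat >> h.py <<'E'
def disc(cam,st,d,g,zlo,zhi,r):
    """centre/diameter of a flat round top near g, table-relative heights"""
    w=cloud(cam,st,d).reshape(-1,3); w=w[np.isfinite(w[:,0])]
    q=np.hypot(w[:,0]-g[0],w[:,1]-g[1])
    w=w[(q<r*1.6)]
    zt=np.median(w[w[:,2]<5][:,2]) if (w[:,2]<5).sum()>50 else 0
    t=w[(w[:,2]>zlo)&(w[:,2]<zhi)]
    a=t[:,:2]
    lo,hi=np.percentile(a,1,axis=0),np.percentile(a,99,axis=0)
    (c,R)=cv2.minEnclosingCircle(a.astype(np.float32))
    e=cv2.fitEllipse(cv2.convexHull(a.astype(np.float32)))
    print('n',len(t),'ztable %.1f ztop %.1f'%(zt,np.median(t[:,2])),'mec',np.round(c,1),round(2*R,1),'mean',np.round(a.mean(0),1),'ell',np.round(e[0],1),np.round(e[1],1))
E
python3 - <<'E'
from h import *
st,p,d=shot('wrist','w1.png'); print(np.round(st['ee_pos'],1))
disc('wrist',st,d,(500,-220),5,14,60)
st,p,d=shot('top')
disc('top',st,d,(500,-220),5,14,60)
disc('top',st,d,(456,-23),6,18,35)
disc('top',st,d,(686,0),6,18,30)
E
```

```text
[ 499.7 -219.9  150.3]
n 14611 ztable 0.9 ztop 8.9 mec [ 499.1 -217.3] 100.2 mean [ 496.5 -217.2] ell [ 498.9 -217.2] [99.4 99.4]
n 903 ztable -0.6 ztop 7.8 mec [ 495.8 -217.3] 187.9 mean [ 487.  -212.6] ell [ 498.5 -219.1] [155.2 187.9]
n 484 ztable -0.5 ztop 11.7 mec [449.2 -19.9] 90.8 mean [457.6 -16.2] ell [447.7 -21.8] [75.6 97.1]
n 241 ztable -0.2 ztop 9.5 mec [689.4  -6.4] 86.3 mean [683.5   6.5] ell [690.   -7.7] [66.  86.1]
```

View pics/w1.png

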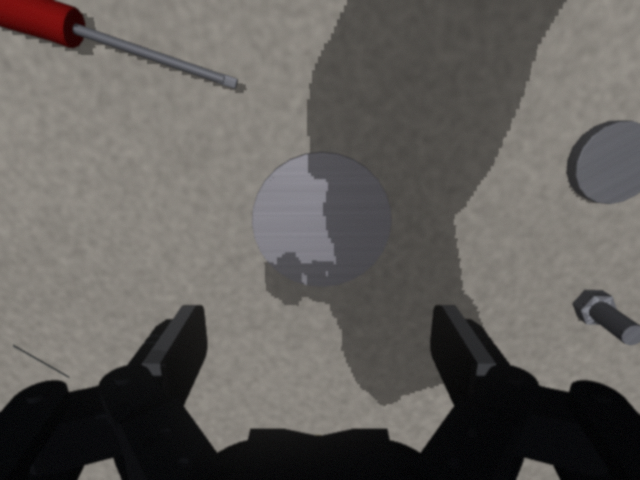

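Plate at (499.0, −217.2), diameter 99–100 mm, with its centre at pixel (322,219). The gripper shadow covers half of it. Next, hover over the wide disc.

Request:
{"fn": "apply_moves", "kwargs": {
  "commands": [
    {"dx": 0,"dy": 198,"dz": -44,"turn": 0,"gripper": 1},
    {"dx": 0,"dy": 198,"dz": -44,"turn": 0,"gripper": 1},
    {"dx": 0,"dy": 198,"dz": -44,"turn": 0,"gripper": 1},
    {"dx": 0,"dy": 198,"dz": -44,"turn": 0,"gripper": 1},
    {"dx": 0,"dy": 198,"dz": -44,"turn": 0,"gripper": 1},
    {"dx": 0,"dy": 198,"dz": -44,"turn": 0,"gripper": 1}
  ]
}}

```text
time: 4.32
ee_pos: [456.2, -23.3, 150.1]
orientation: [[-0.0, 0.003, 1.0], [-0.001, 1.0, -0.003], [-1.0, -0.001, -0.0]]
wrist_force: [-0.0, 0.4, -0.7]
opening: 85.3
```

Run:
```python
from h import *
st,p,d=shot('wrist','w2.png'); print(np.round(st['ee_pos'],1))
disc('wrist',st,d,(456,-21),6,18,28)
```

```text
[456.2 -23.3 150.1]
n 4703 ztable 0.9 ztop 12.9 mec [456.9 -18.5] 56.0 mean [455.5 -18.6] ell [456.8 -18.6] [55.3 55.5]
```

Request:
{"fn": "apply_moves", "kwargs": {
  "commands": [
    {"dx": 60,"dy": 4.5,"dz": 0.6,"turn": 0.003,"gripper": 0.5},
    {"dx": 90,"dy": 4.5,"dz": 0.6,"turn": 0.003,"gripper": 0.5},
    {"dx": 90,"dy": 4.5,"dz": 0.6,"turn": 0.003,"gripper": 0.5},
    {"dx": 90,"dy": 4.5,"dz": 0.6,"turn": 0.003,"gripper": 0.5}
  ]
}}

```text
time: 4.88
ee_pos: [456.9, -17.8, 60.9]
orientation: [[0.0, 0.005, 1.0], [-0.0, 1.0, -0.005], [-1.0, -0.0, 0.0]]
wrist_force: [0.0, 0.4, 0.6]
opening: 64.4
```

Run:
```python
from h import *
st,p,d=shot('wrist','w3.png'); print(np.round(st['ee_pos'],1),st['opening'])
w=cloud('wrist',st,d); t=(w-np.array(st['ee_pos']))@np.array(st['orientation'])
m=(np.abs(t[...,1])<62)&(np.abs(t[...,1])>25)&(np.abs(t[...,2])<14)&(t[...,0]>-30)&(t[...,0]<45)
for s in (1,-1):
    q=t[m&(t[...,1]*s>0)]; print(len(q), np.round(np.percentile(q,[0,1,50,99,100],axis=0),1).tolist())
disc('wrist',st,d,(456.8,-18.6),6,18,28)
```

```text
[456.9 -17.8  60.9] 64.40523215267484
3684 [[-30.0, 32.1, -13.5], [-29.2, 32.3, -12.7], [-13.2, 33.6, -7.7], [10.3, 45.9, 9.7], [12.9, 51.0, 11.1]]
3678 [[-30.0, -50.2, -13.5], [-29.3, -44.8, -12.8], [-13.1, -32.4, -7.7], [10.6, -31.2, 9.8], [12.5, -31.0, 11.3]]
n 9598 ztable 1.0 ztop 12.9 mec [456.9 -18.4] 56.0 mean [455.1 -18.6] ell [456.9 -18.6] [55.3 55.8]
```

View pics/w3.png

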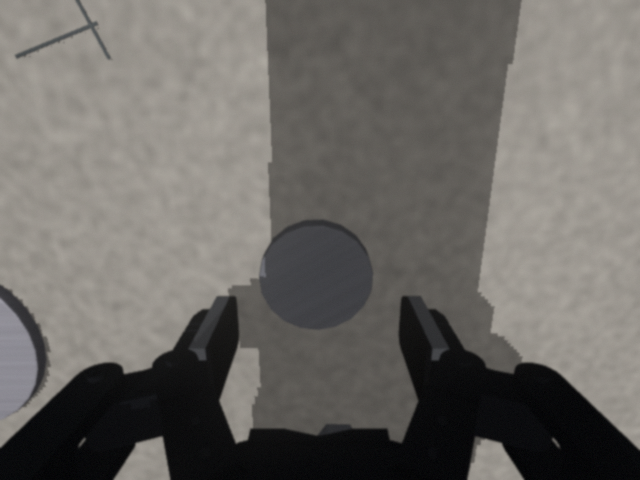

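The disc at (316,274) sits between the fingertips at (237,297) and (400,297). At this opening the tips reach 12.5 mm ahead of the TCP. I descend to TCP z = 16.5 and grip.

Request:
{"fn": "apply_moves", "kwargs": {
  "commands": [
    {"dx": 25,"dy": -1,"dz": 0,"turn": 0,"gripper": 0.5},
    {"dx": 44.4,"dy": -1,"dz": 0,"turn": 0,"gripper": 0.5},
    {"dx": 44.4,"dy": -1,"dz": 0,"turn": 0,"gripper": 0.5},
    {"dx": 44.4,"dy": -1,"dz": 0,"turn": 0,"gripper": 0.1},
    {"dx": 44.4,"dy": -1,"dz": 0,"turn": 0,"gripper": 0.1},
    {"dx": 44.4,"dy": -1,"dz": 0,"turn": 0,"gripper": 0.1},
    {"dx": 44.4,"dy": -1,"dz": 0,"turn": 0,"gripper": 0.1}
  ],
  "grip_force": 40
}}

```text
time: 5.8
ee_pos: [456.9, -18.4, 17.1]
orientation: [[0.002, 0.004, 1.0], [0.0, 1.0, -0.004], [-1.0, 0.0, 0.002]]
wrist_force: [-1.6, 1.0, 8.4]
opening: 53.9
```

Request:
{"fn": "apply_moves", "kwargs": {
  "commands": [
    {"dx": -20,"dy": 0,"dz": 0,"turn": 0,"gripper": 0.1},
    {"dx": -60,"dy": 0,"dz": 0,"turn": 0,"gripper": 0.1},
    {"dx": -100,"dy": 0,"dz": 0,"turn": 0,"gripper": 0.1},
    {"dx": -100,"dy": 0,"dz": 0,"turn": 0,"gripper": 0.1}
  ]
}}

```text
time: 6.3
ee_pos: [457.5, -18.8, 118.6]
orientation: [[0.005, 0.006, 1.0], [0.0, 1.0, -0.006], [-1.0, 0.0, 0.005]]
wrist_force: [-0.1, -0.5, -2.6]
opening: 54.4
```

Run:
```python
from h import *
st,p,d=shot('wrist','w4.png'); print(np.round(st['ee_pos'],1),st['opening'],np.round(st['wrist_force'],1))
w=cloud('wrist',st,d); t=(w-np.array(st['ee_pos']))@np.array(st['orientation'])
m=(np.abs(t[...,1])<25)&(np.abs(t[...,2])<50)&(t[...,0]>-10)&(t[...,0]<35)
q=t[m]; print(len(q),np.round(np.percentile(q,[0.5,50,99.5],axis=0),1).tolist())
A=np.c_[q[:,1:],np.ones(len(q))]; k=np.abs(q[:,0]-np.median(q[:,0]))<4
print(np.linalg.lstsq(A[k],q[k,0],rcond=None)[0], cv2.fitEllipse(cv2.convexHull(q[k][:,1:].astype(np.float32))))
```

```text
[457.5 -18.8 118.6] 54.409511796180745 [-0.1 -0.5 -2.6]
15226 [[2.9, -24.5, -27.4], [4.4, 0.4, -3.7], [14.0, 24.5, 26.2]]
[-1.04585653e-03 -5.65756167e-03  4.36928255e+00] ((0.5281029939651489, 0.1199193000793457), (54.00507736206055, 56.632896423339844), 0.3250657618045807)
```

View pics/w4.png

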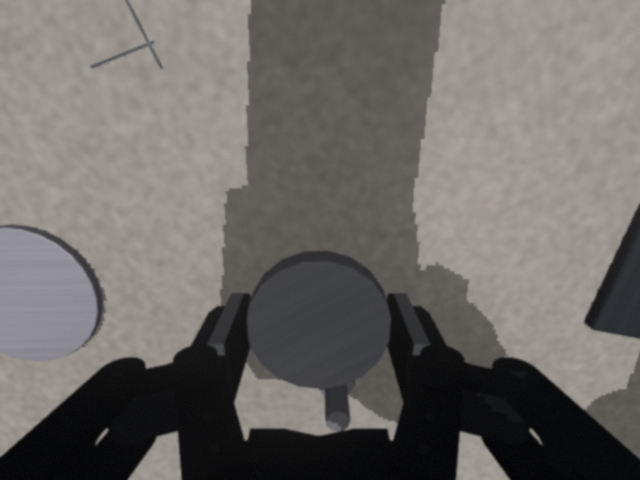

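The disc is held flat and centred between the pads, at (319,320). Carry it to the plate.

Request:
{"fn": "apply_moves", "kwargs": {
  "commands": [
    {"dx": 0,"dy": -50,"dz": 10,"turn": 0,"gripper": 0.1},
    {"dx": 0,"dy": -100,"dz": 21,"turn": 0,"gripper": 0.1},
    {"dx": 0,"dy": -150,"dz": 32,"turn": 0,"gripper": 0.1},
    {"dx": 20,"dy": -198.6,"dz": 42.5,"turn": 0,"gripper": 0.1},
    {"dx": 60,"dy": -198.6,"dz": 42.5,"turn": 0,"gripper": 0.1},
    {"dx": 80,"dy": -198.6,"dz": 42.5,"turn": 0,"gripper": 0.1},
    {"dx": 80,"dy": -198.6,"dz": 42.5,"turn": 0,"gripper": 0.1}
  ]
}}

```text
time: 7.22
ee_pos: [496.8, -216.4, 33.7]
orientation: [[-0.004, 0.003, 1.0], [0.001, 1.0, -0.003], [-1.0, 0.001, -0.004]]
wrist_force: [-0.4, 0.5, -1.2]
opening: 54.0
```

```bash
python3 -c "
from h import *
s=arm.get_state();print(np.round(s['ee_pos'],2),np.round(s['orientation'],4).tolist(),s['wrist_force'])"
```

```text
[ 496.79 -216.37   33.7 ] [[-0.0042, 0.003, 1.0], [0.0013, 1.0, -0.003], [-1.0, 0.0013, -0.0042]] [-0.44448844  0.51117816 -1.21840833]
```

Request:
{"fn": "apply_moves", "kwargs": {
  "commands": [
    {"dx": 0,"dy": 0,"dz": 0,"turn": 0,"gripper": 0.1},
    {"dx": 0,"dy": 0,"dz": 0,"turn": 0,"gripper": 0.1}
  ]
}}

```text
time: 7.48
ee_pos: [498.6, -216.9, 36.6]
orientation: [[0.001, 0.004, 1.0], [-0.0, 1.0, -0.004], [-1.0, -0.0, 0.001]]
wrist_force: [0.1, 0.2, -2.0]
opening: 54.1
```

Request:
{"fn": "apply_moves", "kwargs": {
  "commands": [
    {"dx": 6,"dy": -0.7,"dz": 0.3,"turn": 0,"gripper": 0.1},
    {"dx": 10,"dy": -0.7,"dz": 0.3,"turn": 0,"gripper": 0.1},
    {"dx": 11,"dy": -0.7,"dz": 0.3,"turn": 0,"gripper": 0.1},
    {"dx": 11,"dy": -0.7,"dz": 0.3,"turn": 0,"gripper": 0.1}
  ]
}}

```text
time: 7.98
ee_pos: [498.5, -217.8, 25.2]
orientation: [[0.0, 0.004, 1.0], [-0.001, 1.0, -0.004], [-1.0, -0.001, 0.0]]
wrist_force: [-1.0, -0.2, 5.5]
opening: 54.2
```

Contact at the expected height. I release, rise, and check.

Request:
{"fn": "apply_moves", "kwargs": {
  "commands": [
    {"dx": 0,"dy": 0,"dz": 0,"turn": 0,"gripper": 0.5},
    {"dx": 0,"dy": 0,"dz": 0,"turn": 0,"gripper": 0.5},
    {"dx": 0,"dy": 0,"dz": 0,"turn": 0,"gripper": 0.6},
    {"dx": -40,"dy": 0,"dz": 0,"turn": 0,"gripper": 0.6},
    {"dx": -90,"dy": 0,"dz": 0,"turn": 0,"gripper": 0.6},
    {"dx": -125,"dy": 0,"dz": 0,"turn": 0,"gripper": 0.6},
    {"dx": -125,"dy": 0,"dz": 0,"turn": 0,"gripper": 0.6},
    {"dx": -125,"dy": 0,"dz": 0,"turn": 0,"gripper": 0.6}
  ]
}}

```text
time: 8.98
ee_pos: [498.1, -217.9, 149.4]
orientation: [[-0.001, 0.004, 1.0], [-0.0, 1.0, -0.004], [-1.0, -0.0, -0.001]]
wrist_force: [-0.2, 0.1, -1.0]
opening: 68.3
```

Run:
```python
from h import *
st,p,d=shot('wrist','w5.png'); print(np.round(st['ee_pos'],1),st['opening'])
disc('wrist',st,d,(499,-217),5,14,60)
disc('wrist',st,d,(499,-217),16,26,30)
```

```text
[ 498.1 -217.9  149.4] 68.32081824638549
n 9620 ztable 0.9 ztop 8.9 mec [ 499.  -217.2] 100.1 mean [ 494.3 -217.1] ell [ 498.8 -217.2] [99.2 99.4]
n 4973 ztable 0.0 ztop 20.9 mec [ 498.4 -217. ] 56.0 mean [ 497.2 -217.1] ell [ 498.4 -217.1] [55.3 55.5]
```

Disc and plate centres agree within 0.5 mm, and the disc top is 12 mm above the plate. Next is the small disc.

Request:
{"fn": "apply_moves", "kwargs": {
  "commands": [
    {"dx": 0,"dy": 221,"dz": 187,"turn": 0,"gripper": 0.3},
    {"dx": 0,"dy": 221,"dz": 187,"turn": 0,"gripper": 0.3},
    {"dx": 0,"dy": 221,"dz": 187,"turn": 0,"gripper": 0.3},
    {"dx": 0,"dy": 221,"dz": 187,"turn": 0,"gripper": 0.3},
    {"dx": 0,"dy": 221,"dz": 187,"turn": 0,"gripper": 0.3},
    {"dx": 0,"dy": 221,"dz": 187,"turn": 0,"gripper": 0.3},
    {"dx": 0,"dy": 221,"dz": 187,"turn": 0,"gripper": 0.3},
    {"dx": 0,"dy": 221,"dz": 187,"turn": 0,"gripper": 0.3}
  ]
}}

```text
time: 10.02
ee_pos: [685.5, 1.0, 149.1]
orientation: [[-0.002, 0.005, 1.0], [-0.001, 1.0, -0.005], [-1.0, -0.001, -0.002]]
wrist_force: [1.2, -0.6, 0.2]
opening: 55.9
```

Run:
```python
from h import *
st,p,d=shot('wrist','w6.png'); print(np.round(st['ee_pos'],1),st['opening'])
disc('wrist',st,d,(686,3),6,16,24)
```

```text
[685.5   1.  149.1] 55.93096382045001
n 2640 ztable 0.9 ztop 10.8 mec [682.6   3.9] 41.9 mean [681.6   3.9] ell [682.5   3.9] [41.2 41.5]
```

Request:
{"fn": "apply_moves", "kwargs": {
  "commands": [
    {"dx": 50,"dy": 2.3,"dz": -2.9,"turn": 0,"gripper": 0.3},
    {"dx": 100,"dy": 2.3,"dz": -2.9,"turn": 0,"gripper": 0.3},
    {"dx": 120,"dy": 2.3,"dz": -2.9,"turn": 0,"gripper": 0.3},
    {"dx": 130,"dy": 2.3,"dz": -2.9,"turn": 0,"gripper": 0.3},
    {"dx": 130,"dy": 2.3,"dz": -2.9,"turn": 0,"gripper": 0.3},
    {"dx": 130,"dy": 2.3,"dz": -2.9,"turn": 0,"gripper": -0.2},
    {"dx": 130,"dy": 2.3,"dz": -2.9,"turn": 0,"gripper": -0.2},
    {"dx": 130,"dy": 2.3,"dz": -2.9,"turn": 0,"gripper": -0.2}
  ],
  "grip_force": 35
}}

```text
time: 11.08
ee_pos: [684.4, 5.0, 21.7]
orientation: [[0.002, 0.004, 1.0], [-0.0, 1.0, -0.004], [-1.0, -0.0, 0.002]]
wrist_force: [-1.5, -0.2, 7.4]
opening: 39.6
```

Request:
{"fn": "apply_moves", "kwargs": {
  "commands": [
    {"dx": -20,"dy": 0,"dz": 0,"turn": 0,"gripper": -0.2},
    {"dx": -60,"dy": 0,"dz": 0,"turn": 0,"gripper": -0.2},
    {"dx": -110,"dy": 0,"dz": 0,"turn": 0,"gripper": -0.2},
    {"dx": -110,"dy": 0,"dz": 0,"turn": 0,"gripper": -0.2},
    {"dx": -110,"dy": 0,"dz": 0,"turn": 0,"gripper": -0.2}
  ]
}}

```text
time: 11.7
ee_pos: [683.4, 4.5, 130.7]
orientation: [[0.001, 0.004, 1.0], [-0.001, 1.0, -0.004], [-1.0, -0.001, 0.001]]
wrist_force: [-0.6, 0.5, -1.3]
opening: 40.0
```

```bash
cat >> h.py <<'E'
def held(fn,hw):
    st,p,d=shot('wrist',fn); print(np.round(st['ee_pos'],1),st['opening'],np.round(st['wrist_force'],1))
    w=cloud('wrist',st,d); t=(w-np.array(st['ee_pos']))@np.array(st['orientation'])
    m=(np.abs(t[...,1])<hw)&(np.abs(t[...,2])<50)&(t[...,0]>-10)&(t[...,0]<35)
    q=t[m]; k=np.abs(q[:,0]-np.median(q[:,0]))<4; A=np.c_[q[:,1:],np.ones(len(q))]
    print(len(q),np.round(np.linalg.lstsq(A[k],q[k,0],rcond=None)[0],3), cv2.fitEllipse(cv2.convexHull(q[k][:,1:].astype(np.float32))))
E
python3 -c "
from h import *
held('w7.png',18)"
```

```text
[683.4   4.5 130.7] 39.95022972567623 [-0.6  0.5 -1.3]
7868 [ 0.    -0.011 10.966] ((0.4210122525691986, -1.7025017738342285), (39.6766242980957, 42.698020935058594), 1.5854548215866089)
```

Request:
{"fn": "apply_moves", "kwargs": {
  "commands": [
    {"dx": 0,"dy": -45,"dz": -37,"turn": 0,"gripper": -0.2},
    {"dx": 0,"dy": -90,"dz": -74,"turn": 0,"gripper": -0.2},
    {"dx": 0,"dy": -135,"dz": -111,"turn": 0,"gripper": -0.2},
    {"dx": 0,"dy": -180,"dz": -148,"turn": 0,"gripper": -0.2},
    {"dx": 20,"dy": -222.7,"dz": -182.4,"turn": 0,"gripper": -0.2},
    {"dx": 60,"dy": -222.7,"dz": -182.4,"turn": 0,"gripper": -0.2},
    {"dx": 75,"dy": -222.7,"dz": -182.4,"turn": 0,"gripper": -0.2},
    {"dx": 75,"dy": -222.7,"dz": -182.4,"turn": 0,"gripper": -0.2},
    {"dx": 75,"dy": -222.7,"dz": -182.4,"turn": 0,"gripper": -0.2}
  ]
}}

```text
time: 12.88
ee_pos: [501.3, -216.0, 55.5]
orientation: [[0.001, 0.002, 1.0], [0.0, 1.0, -0.002], [-1.0, 0.0, 0.001]]
wrist_force: [-0.2, 0.5, -0.1]
opening: 39.9
```

```bash
python3 -c "
from h import *
held('w8.png',18)"
```

```text
[ 501.3 -216.    55.5] 39.88107060872982 [-0.2  0.5 -0.1]
9819 [ 1.0000e-03 -1.1000e-02  1.0879e+01] ((0.3719884157180786, -1.6610519886016846), (39.229644775390625, 42.83739471435547), 177.62823486328125)
```

Request:
{"fn": "apply_moves", "kwargs": {
  "commands": [
    {"dx": 6,"dy": -1.4,"dz": -1.2,"turn": 0,"gripper": -0.2},
    {"dx": 10,"dy": -1.4,"dz": -1.2,"turn": 0,"gripper": -0.2},
    {"dx": 12,"dy": -1.4,"dz": -1.2,"turn": 0,"gripper": -0.2},
    {"dx": 13,"dy": -1.4,"dz": -1.2,"turn": 0,"gripper": -0.2},
    {"dx": 13,"dy": -1.4,"dz": -1.2,"turn": 0,"gripper": -0.2}
  ]
}}

```text
time: 13.55
ee_pos: [499.0, -218.4, 41.8]
orientation: [[-0.0, 0.004, 1.0], [0.0, 1.0, -0.004], [-1.0, 0.0, -0.0]]
wrist_force: [-0.2, -0.1, -1.1]
opening: 39.7
```

Request:
{"fn": "apply_moves", "kwargs": {
  "commands": [
    {"dx": 0,"dy": 0.6,"dz": 0.7,"turn": 0,"gripper": -0.2},
    {"dx": 0.6,"dy": 0.6,"dz": 0.7,"turn": 0,"gripper": -0.2},
    {"dx": 0.6,"dy": 0.6,"dz": 0.7,"turn": 0,"gripper": -0.2}
  ]
}}

```text
time: 13.92
ee_pos: [499.9, -217.7, 41.7]
orientation: [[0.001, 0.004, 1.0], [-0.0, 1.0, -0.004], [-1.0, -0.0, 0.001]]
wrist_force: [-1.4, 0.4, 4.3]
opening: 39.9
```

Contact (4 N). I release and rise.

Request:
{"fn": "apply_moves", "kwargs": {
  "commands": [
    {"dx": 0,"dy": 0,"dz": 0,"turn": 0,"gripper": 0.2},
    {"dx": 0,"dy": 0,"dz": 0,"turn": 0,"gripper": 0.2},
    {"dx": 0,"dy": 0,"dz": 0,"turn": 0,"gripper": 0.3},
    {"dx": -40,"dy": 0,"dz": 0,"turn": 0,"gripper": 0.3},
    {"dx": -90,"dy": 0,"dz": 0,"turn": 0,"gripper": 0.3},
    {"dx": -130,"dy": 0,"dz": 0,"turn": 0,"gripper": 0.3},
    {"dx": -130,"dy": 0,"dz": 0,"turn": 0,"gripper": 0.3},
    {"dx": -130,"dy": 0,"dz": 0,"turn": 0,"gripper": 0.3}
  ]
}}

```text
time: 14.92
ee_pos: [499.2, -218.2, 170.8]
orientation: [[-0.001, 0.004, 1.0], [-0.0, 1.0, -0.004], [-1.0, -0.0, -0.001]]
wrist_force: [0.1, -0.1, -0.2]
opening: 55.3
```

Run:
```python
from h import *
st,p,d=shot('wrist','w9.png'); print(np.round(st['ee_pos'],1),st['opening'])
disc('wrist',st,d,(499,-217),5,14,60)
disc('wrist',st,d,(499,-217),16,26,30)
disc('wrist',st,d,(499,-217),27,36,24)
st,p,d=shot('top')
for n in ['magnifier','lens','holder']:
  for c in ['top','side']:
    if c=='side' : shot('side')
    for f in (spotter.landmark_of,spotter.spot_in):
      print(n,c,[(np.round(x['position'],1).tolist(),round(x['conf'],2)) for x in f(c,n)[:1]])
w=cloud('top',st,d)
# magnifier points
m=(w[...,0]>440)&(w[...,0]<640)&(w[...,1]>140)&(w[...,1]<260)&(w[...,2]>95)
q=w[m]; print(len(q)); c=q.mean(0); print(c,np.linalg.svd(q-c,full_matrices=False)[2])
```

```text
[ 499.2 -218.2  170.8] 55.32650846755369
n 8456 ztable 0.9 ztop 8.9 mec [ 498.8 -217.1] 99.8 mean [ 494.6 -217.2] ell [ 498.8 -217.2] [99.3 99.4]
n 1729 ztable 0.0 ztop 20.8 mec [ 498.4 -217. ] 55.9 mean [ 493.1 -217.2] ell [ 498.3 -217. ] [55.2 55.5]
n 2576 ztable 0.0 ztop 30.8 mec [ 498.  -216.9] 41.8 mean [ 497.3 -217. ] ell [ 498. -217.] [41.1 41.3]
magnifier top [([524.5, 206.6, 99.6], 0.79)]
magnifier top [([578.2, 196.6, 143.9], 0.76)]
magnifier side [([520.4, 206.2, 93.0], 0.65)]
magnifier side [([573.9, 208.2, 135.7], 0.95)]
lens top [([500.9, -217.6, 21.2], 0.65)]
lens top [([574.0, 203.6, 140.5], 0.64)]
lens side [([585.8, 195.9, 147.9], 0.55)]
lens side [([574.2, 210.8, 135.7], 0.58)]
holder top [([498.5, -221.0, 2.0], 0.71)]
holder top [([461.3, 212.8, 9.6], 0.78)]
holder side [([477.6, 218.4, 2.6], 0.97)]
holder side [([463.7, 236.5, 12.9], 0.79)]
1364
[574.66989175 201.26640281 142.9798623 ] [[-0.79507068  0.16337797 -0.58409782]
 [ 0.19859821  0.9800736   0.00380556]
 [-0.5730806   0.11297509  0.81167435]]
```

The stack is within about 1 mm of concentric, with heights 8, 20 and 30 mm after a 0.9 mm camera bias. Now to the magnifier.

Request:
{"fn": "apply_moves", "kwargs": {
  "commands": [
    {"dx": -60,"dy": 10,"dz": 0,"turn": 0,"gripper": 0.0},
    {"dx": -75,"dy": 60,"dz": 22,"turn": 0.2,"gripper": 0.0},
    {"dx": -75,"dy": 424,"dz": 22,"turn": 0.2,"gripper": 0.0},
    {"dx": -75,"dy": 424,"dz": 22,"turn": 0.2,"gripper": 0.0},
    {"dx": -75,"dy": 424,"dz": 22,"turn": 0.2,"gripper": 0.0},
    {"dx": -75,"dy": 424,"dz": 22,"turn": 0.2,"gripper": 0.0},
    {"dx": -75,"dy": 424,"dz": 22,"turn": 0.2,"gripper": 0.0},
    {"dx": -75,"dy": 424,"dz": 22,"turn": 0.2,"gripper": 0.0},
    {"dx": -75,"dy": 424,"dz": 22,"turn": 0.2,"gripper": 0.0},
    {"dx": -75,"dy": 424,"dz": 22,"turn": 0.2,"gripper": 0.0},
    {"dx": -75,"dy": 424,"dz": 22,"turn": 0.2,"gripper": 0.0}
  ]
}}

```text
time: 17.15
ee_pos: [523.6, 204.3, 246.1]
orientation: [[-0.0, 0.205, 0.979], [-0.001, 0.979, -0.205], [-1.0, -0.001, -0.0]]
wrist_force: [0.4, 0.3, -0.2]
opening: 42.4
```

Run:
```python
from h import *
st,p,d=shot('wrist','w10.png'); print(np.round(st['ee_pos'],1),st['opening'],np.round(st['orientation'],3).tolist())
for n in ['magnifier','lens','holder']:
  print(n,[(np.round(x['position'],1).tolist(),round(x['conf'],2),np.round(pix('wrist',st,x['position'])).tolist()) for x in spotter.landmark_of('wrist',n)[:1]])
w=cloud('wrist',st,d); np.save('w10.npy',w); np.save('p10.npy',p)
```

```text
[523.6 204.3 246.1] 42.4247760095237 [[-0.0, 0.205, 0.979], [-0.001, 0.979, -0.205], [-1.0, -0.001, -0.0]]
magnifier [([523.5, 208.9, 100.0], 0.62, [324.0, 221.0])]
lens [([591.2, 197.6, 145.0], 0.83, [329.0, 338.0])]
holder [([481.7, 217.9, 3.2], 0.88, [323.0, 148.0])]
```

View pics/w10.png

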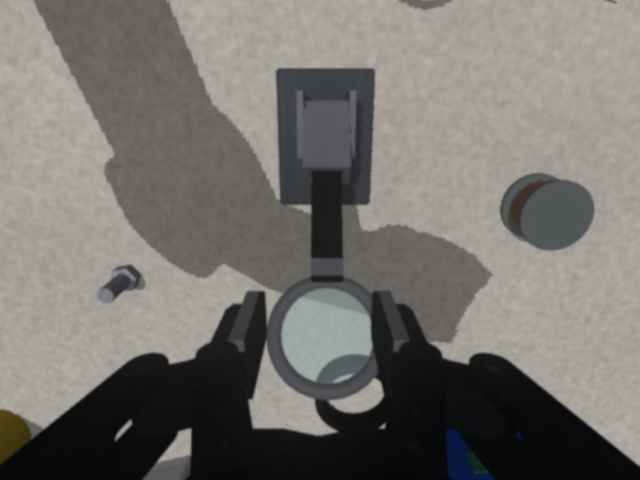

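The handle shows at rows 172–260 around column 327, almost parallel to the tool. The sleeve mouth is near row 170 and the lens centre near (328,338). Next I fit the handle axis.

Run:
```python
from h import *
w=np.load('w10.npy');p=np.load('p10.npy').astype(int)
s=arm.get_state();R=np.array(s['orientation']);e=np.array(s['ee_pos'])
for r in range(160,282,8):
    seg=w[r,280:375]; k=(p[r,280:375].sum(-1)<100 if r>=174 else np.ones(95,bool))&(seg[:,2]>60)
    q=(seg[k]-e)@R
    if k.sum()>3: print(r,k.sum(),np.round(seg[k].mean(0),1),'tool y lo/hi/mid %.1f %.1f %.1f  z %.1f'%(q[:,1].min(),q[:,1].max(),(q[:,1].min()+q[:,1].max())/2,q[:,2].mean()))
m=np.zeros(w.shape[:2],bool);m[180:254,300:355]=1
m&=(p.sum(-1)<100)&(w[...,2]>70); q=w[m]; c=q.mean(0); v=np.linalg.svd(q-c,full_matrices=False)[2]
print(c,v)
# rim
g=w[np.isfinite(w[...,0])]; g=g[(np.hypot(g[:,0]-588,g[:,1]-195)<55)&(g[:,2]>110)&(g[:,2]<180)]; print(len(g),g.mean(0),g.min(0),g.max(0))
```

```text
160 48 [482.8 219.1  85.4] tool y lo/hi/mid -11.4 22.9 5.7  z -42.8
168 48 [488.2 218.   87.5] tool y lo/hi/mid -11.5 22.6 5.5  z -37.3
176 28 [494.3 216.8  85. ] tool y lo/hi/mid -4.3 15.6 5.7  z -31.1
184 29 [499.4 215.3  88.8] tool y lo/hi/mid -5.0 15.5 5.3  z -25.9
192 30 [504.4 214.6  92.7] tool y lo/hi/mid -5.0 16.1 5.6  z -20.7
200 30 [509.3 213.5  96.7] tool y lo/hi/mid -4.9 16.0 5.5  z -15.7
208 27 [514.1 212.1 100.5] tool y lo/hi/mid -4.2 14.4 5.1  z -10.7
216 27 [519.  211.7 104.2] tool y lo/hi/mid -4.2 15.0 5.4  z -5.8
224 28 [523.7 210.4 107.8] tool y lo/hi/mid -4.1 14.9 5.4  z -1.0
232 28 [528.4 209.4 111.5] tool y lo/hi/mid -4.1 14.8 5.4  z 3.8
240 29 [532.9 208.  115. ] tool y lo/hi/mid -4.8 14.7 4.9  z 8.4
248 29 [537.4 207.1 118.5] tool y lo/hi/mid -4.7 14.6 4.9  z 13.1
256 28 [541.9 206.4 122.1] tool y lo/hi/mid -4.0 14.5 5.2  z 17.6
280 24 [555. 204. 132.] tool y lo/hi/mid -3.3 14.1 5.4  z 31.0
[518.95061483 211.316014   104.22689001] [[ 0.77654066 -0.17413558  0.60552573]
 [-0.21408181 -0.97679502 -0.00636065]
 [ 0.59258213 -0.12469274 -0.79580031]]
12125 [581.12267347 195.91819936 149.24339064] [533.21927455 158.28016501 114.08375634] [616.60308175 231.02870835 175.55825577]
```

Request:
{"fn": "apply_moves", "kwargs": {
  "commands": [
    {"dx": 50,"dy": 4.9,"dz": 5.5,"turn": 0.01,"gripper": 0.05},
    {"dx": 90,"dy": 4.9,"dz": 5.5,"turn": 0.01,"gripper": 0.05},
    {"dx": 120,"dy": 4.9,"dz": 5.5,"turn": 0.01,"gripper": 0.05},
    {"dx": 142,"dy": 4.9,"dz": 5.5,"turn": 0.01,"gripper": 0.05},
    {"dx": 142,"dy": 4.9,"dz": 5.5,"turn": 0.01,"gripper": 0.05},
    {"dx": 142,"dy": 4.9,"dz": 5.5,"turn": 0.01,"gripper": 0.05}
  ]
}}

```text
time: 18.1
ee_pos: [530.1, 209.8, 105.0]
orientation: [[0.001, 0.212, 0.977], [0.0, 0.977, -0.212], [-1.0, 0.001, 0.001]]
wrist_force: [-0.5, 0.7, 0.2]
opening: 45.2
```

Run:
```python
from h import *
st,p,d=shot('wrist','w11.png'); w=cloud('wrist',st,d);R=np.array(st['orientation']);e=np.array(st['ee_pos']);print(e)
t=(w-e)@R
m=(np.abs(t[...,1])<17)&(np.abs(t[...,2])<25)&(t[...,0]>-40)&(t[...,0]<25)&(p.astype(int).sum(-1)<150)
q=t[m]
for a in range(-25,25,8):
    k=(q[:,2]>=a)&(q[:,2]<a+8)
    if k.sum()>5: print(a+4,k.sum(),np.round(np.percentile(q[k],[2,50,98],axis=0)[:,:2],1).tolist())
```

```text
[530.10456213 209.83674057 105.03122507]
-21 1482 [[4.9, -11.1], [8.3, -0.8], [11.9, 9.2]]
-13 1607 [[-1.2, -11.1], [2.3, -0.8], [5.9, 9.2]]
-5 1734 [[-7.3, -11.1], [-3.7, -0.8], [-0.2, 9.3]]
3 1861 [[-13.5, -10.9], [-9.9, -0.7], [-6.2, 9.4]]
11 1577 [[-18.0, -11.0], [-15.3, -1.0], [-12.2, 9.4]]
```

View pics/w11.png

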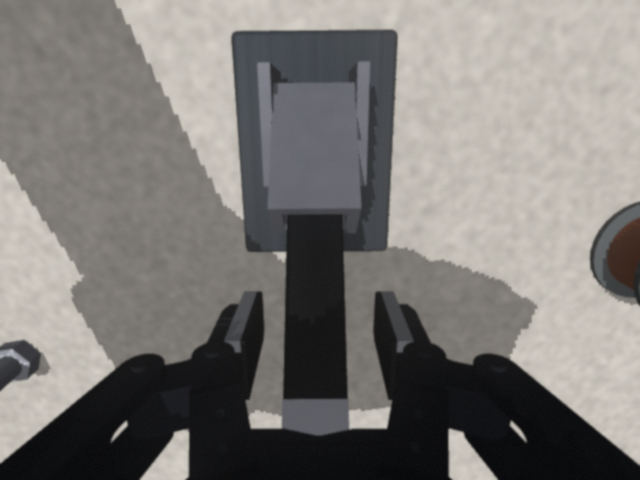

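The handle (columns 286–346) lies parallel between the fingers, about 1 mm off centre. Close.

Request:
{"fn": "apply_moves", "kwargs": {
  "commands": [
    {"dx": 0,"dy": -1.1,"dz": 0,"turn": 0,"gripper": -0.2},
    {"dx": 0,"dy": -1.1,"dz": 0,"turn": 0,"gripper": -0.7},
    {"dx": 0,"dy": -1.1,"dz": 0,"turn": 0,"gripper": -0.7},
    {"dx": 0,"dy": -1.1,"dz": 0,"turn": 0,"gripper": -0.7},
    {"dx": 0,"dy": -1.1,"dz": 0,"turn": 0,"gripper": -0.7}
  ],
  "grip_force": 30
}}

```text
time: 18.77
ee_pos: [529.9, 208.5, 104.9]
orientation: [[0.001, 0.212, 0.977], [-0.0, 0.977, -0.212], [-1.0, -0.0, 0.001]]
wrist_force: [-0.1, -2.6, 6.7]
opening: 21.3
```

Request:
{"fn": "apply_moves", "kwargs": {
  "commands": [
    {"dx": -6.3,"dy": -1.1,"dz": 7.9,"turn": 0,"gripper": -0.7},
    {"dx": -12.5,"dy": -1.1,"dz": 15.8,"turn": 0,"gripper": -0.7},
    {"dx": -18.7,"dy": -1.1,"dz": 23.6,"turn": 0,"gripper": -0.7},
    {"dx": -18.7,"dy": -1.1,"dz": 23.6,"turn": 0,"gripper": -0.7}
  ]
}}

```text
time: 19.27
ee_pos: [553.3, 202.4, 123.5]
orientation: [[0.001, 0.213, 0.977], [0.001, 0.977, -0.213], [-1.0, 0.001, 0.001]]
wrist_force: [0.5, -0.4, -0.0]
opening: 20.9
```

Request:
{"fn": "apply_moves", "kwargs": {
  "commands": [
    {"dx": -8,"dy": 1,"dz": 10,"turn": 0,"gripper": -0.7},
    {"dx": -16,"dy": 1,"dz": 20,"turn": 0,"gripper": -0.7},
    {"dx": -24,"dy": 1,"dz": 30,"turn": 0,"gripper": -0.7},
    {"dx": -32,"dy": 1,"dz": 37,"turn": 0,"gripper": -0.7},
    {"dx": -42,"dy": 1,"dz": 37,"turn": 0,"gripper": -0.7},
    {"dx": -42,"dy": 1,"dz": 37,"turn": 0,"gripper": -0.7}
  ]
}}

```text
time: 20.02
ee_pos: [588.7, 196.0, 165.9]
orientation: [[0.001, 0.212, 0.977], [0.001, 0.977, -0.212], [-1.0, 0.001, 0.001]]
wrist_force: [0.8, -0.6, -0.7]
opening: 21.4
```

```bash
cat >> h.py <<'E'
def handle(fn):
    st,p,d=shot('wrist',fn); w=cloud('wrist',st,d);R=np.array(st['orientation']);e=np.array(st['ee_pos']);print(np.round(e,1),np.round(st['wrist_force'],1),st['opening'])
    t=(w-e)@R
    m=(np.abs(t[...,1])<14)&(t[...,2]<15)&(t[...,2]>-130)&(t[...,0]>-40)&(t[...,0]<75)&(p.astype(int).sum(-1)<110)
    q=t[m]; print(len(q),'butt z %.1f'%np.percentile(q[:,2],0.5),'slope dx/dz, top at 0:',np.round(np.polyfit(q[:,2],q[:,0],1),3),'dy/dz',np.round(np.polyfit(q[:,2],q[:,1],1),3))
    return st,w,t,p
E
python3 -c "
from h import *
handle('w12.png')"
```

```text
[588.7 196.  165.9] [ 0.8 -0.6 -0.7] 21.396074935266476
17199 butt z -80.3 slope dx/dz, top at 0: [ -0.806 -10.866] dy/dz [-0.012  0.416]
```

View pics/w12.png

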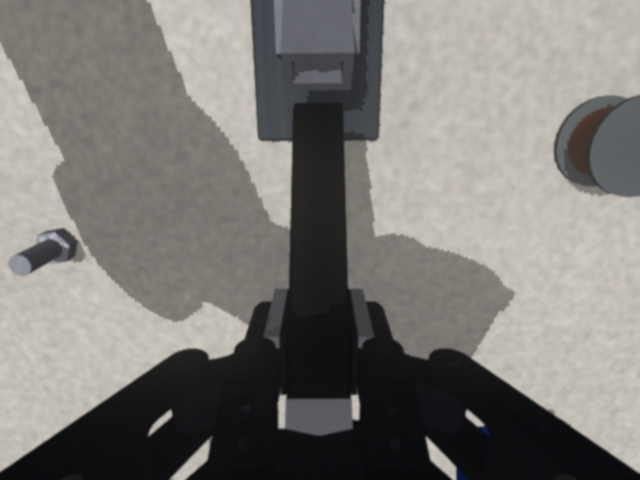

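The magnifier is clear of the sleeve: its butt is at (319,103), below the empty sleeve mouth at (318,72), with a tilt of 39°. The tool cannot pitch, so I'll rest the handle's rear on the fixed sleeve's upper lip and lower the grip. That swivels the handle level between the pads.

Request:
{"fn": "apply_moves", "kwargs": {
  "commands": [
    {"dx": 0,"dy": 0,"dz": -20,"turn": 0,"gripper": -0.7},
    {"dx": 0,"dy": 0,"dz": -40,"turn": 0,"gripper": -0.7},
    {"dx": 8,"dy": 0,"dz": -40,"turn": 0,"gripper": -0.7},
    {"dx": 16,"dy": 0,"dz": -40,"turn": 0,"gripper": -0.7},
    {"dx": 20,"dy": 0,"dz": -40,"turn": 0,"gripper": -0.7},
    {"dx": 23,"dy": 0,"dz": -40,"turn": 0,"gripper": -0.7},
    {"dx": 26,"dy": 0,"dz": -40,"turn": 0,"gripper": -0.7},
    {"dx": 29,"dy": 0,"dz": -40,"turn": 0,"gripper": -0.7},
    {"dx": 32,"dy": 0,"dz": -40,"turn": 0,"gripper": -0.7},
    {"dx": 35,"dy": 0,"dz": -40,"turn": 0,"gripper": -0.7}
  ]
}}

```text
time: 21.32
ee_pos: [549.7, 204.2, 129.9]
orientation: [[0.0, 0.212, 0.977], [0.0, 0.977, -0.212], [-1.0, 0.0, 0.0]]
wrist_force: [0.6, 0.1, 3.8]
opening: 21.8
```

```bash
python3 -c "
from h import *
handle('w13.png')"
```

```text
[549.7 204.2 129.9] [0.6 0.1 3.8] 21.80838386711597
18752 butt z -87.8 slope dx/dz, top at 0: [ -0.59  -10.653] dy/dz [-0.002  0.776]
```

Swivelling works (39° → 30.5°, 4 N). Continue.

Request:
{"fn": "apply_moves", "kwargs": {
  "commands": [
    {"dx": 4,"dy": 0,"dz": 0,"turn": 0,"gripper": -0.7},
    {"dx": 8,"dy": 0,"dz": 0,"turn": 0,"gripper": -0.7},
    {"dx": 12,"dy": 0,"dz": 0,"turn": 0,"gripper": -0.7},
    {"dx": 16,"dy": 0,"dz": 0,"turn": 0,"gripper": -0.7},
    {"dx": 20,"dy": 0,"dz": 0,"turn": 0,"gripper": -0.7},
    {"dx": 24,"dy": 0,"dz": 0,"turn": 0,"gripper": -0.7},
    {"dx": 28,"dy": 0,"dz": 0,"turn": 0,"gripper": -0.7},
    {"dx": 32,"dy": 0,"dz": 0,"turn": 0,"gripper": -0.7},
    {"dx": 32,"dy": 0,"dz": 0,"turn": 0,"gripper": -0.7}
  ]
}}

```text
time: 22.5
ee_pos: [549.5, 204.2, 97.6]
orientation: [[-0.0, 0.212, 0.977], [-0.0, 0.977, -0.212], [-1.0, -0.0, -0.0]]
wrist_force: [1.9, -0.4, 2.7]
opening: 21.5
```

```bash
python3 -c "
from h import *
handle('w14.png')"
```

```text
[549.5 204.2  97.6] [ 1.9 -0.4  2.7] 21.52938391138828
16436 butt z -98.5 slope dx/dz, top at 0: [ -0.117 -10.974] dy/dz [-0.054  0.573]
```

Request:
{"fn": "apply_moves", "kwargs": {
  "commands": [
    {"dx": 3,"dy": 0,"dz": 0,"turn": 0,"gripper": -0.7},
    {"dx": 6,"dy": 0,"dz": 0,"turn": 0,"gripper": -0.7},
    {"dx": 6,"dy": 0,"dz": 0,"turn": 0,"gripper": -0.7}
  ]
}}

```text
time: 22.92
ee_pos: [549.5, 204.2, 91.7]
orientation: [[-0.0, 0.212, 0.977], [-0.0, 0.977, -0.212], [-1.0, -0.0, -0.0]]
wrist_force: [1.4, 0.1, 2.5]
opening: 21.7
```

```bash
sed -i 's/(t\[...,2\]<15)/(t[...,2]<-18)/; s/t\[...,0\]<75/t[...,0]<60/' h.py
cat >> h.py <<'E'
def tilt(fn):
    st,w,t,p=handle(fn)
    m=(np.abs(t[...,1])<6)&(t[...,2]<-20)&(t[...,2]>-92)&(t[...,0]>-40)&(t[...,0]<30)
    q=t[m]; f=np.polyfit(q[:,2],q[:,0],1); r=q[:,0]-np.polyval(f,q[:,2]); k=np.abs(r)<2
    f=np.polyfit(q[k,2],q[k,0],1); print('tilt deg %.2f top %.1f'%(np.degrees(np.arctan(-f[0])),f[1]))
    q=q[k]; print('roll',np.round(np.linalg.lstsq(np.c_[q[:,1:],np.ones(len(q))],q[:,0],rcond=None)[0],3))
E
python3 -c "
from h import *
tilt('w15.png')"
```

```text
[549.5 204.2  91.7] [1.4 0.1 2.5] 21.701079243985863
11234 butt z -98.5 slope dx/dz, top at 0: [ 0.021 -7.498] dy/dz [-0.014  2.977]
tilt deg -1.28 top -7.5
roll [-1.000e-03  2.200e-02 -7.492e+00]
```

Level to about −1.3°. I firm up the grip and lift.

Request:
{"fn": "apply_moves", "kwargs": {
  "commands": [
    {"dx": 0,"dy": 0,"dz": 0,"turn": 0,"gripper": -0.7},
    {"dx": 0,"dy": 0,"dz": 0,"turn": 0,"gripper": -0.7},
    {"dx": -10,"dy": 0,"dz": 0,"turn": 0,"gripper": -0.7},
    {"dx": -30,"dy": 0,"dz": 0,"turn": 0,"gripper": -0.7},
    {"dx": -60,"dy": 0,"dz": 0,"turn": 0,"gripper": -0.7},
    {"dx": -80,"dy": 0,"dz": 0,"turn": 0,"gripper": -0.7},
    {"dx": -80,"dy": 0,"dz": 0,"turn": 0,"gripper": -0.7}
  ],
  "grip_force": 80
}}

```text
time: 23.85
ee_pos: [550.3, 204.4, 173.9]
orientation: [[0.003, 0.213, 0.977], [0.001, 0.977, -0.213], [-1.0, 0.002, 0.003]]
wrist_force: [-0.2, -0.4, -1.2]
opening: 20.4
```

```bash
python3 -c "
from h import *
tilt('w16.png')"
```

```text
[550.3 204.4 173.9] [-0.2 -0.4 -1.2] 20.353113639022187
11786 butt z -98.7 slope dx/dz, top at 0: [ 0.011 -7.339] dy/dz [-0.043  0.671]
tilt deg -0.72 top -7.3
roll [ 2.000e-03  1.300e-02 -7.307e+00]
```

Still level (−0.7°). Carry it over to the stack.

Request:
{"fn": "apply_moves", "kwargs": {
  "commands": [
    {"dx": 0,"dy": -15,"dz": -1,"turn": 0,"gripper": -0.7},
    {"dx": 0,"dy": -45,"dz": -3,"turn": 0,"gripper": -0.7},
    {"dx": 0,"dy": -85,"dz": -6,"turn": 0,"gripper": -0.7},
    {"dx": 0,"dy": -130,"dz": -9,"turn": 0,"gripper": -0.7},
    {"dx": 0,"dy": -175,"dz": -13,"turn": 0,"gripper": -0.7},
    {"dx": 0,"dy": -220,"dz": -16,"turn": 0,"gripper": -0.7},
    {"dx": 0,"dy": -265,"dz": -19,"turn": 0,"gripper": -0.7},
    {"dx": 0,"dy": -310,"dz": -23,"turn": 0,"gripper": -0.7},
    {"dx": 0,"dy": -350,"dz": -26,"turn": 0,"gripper": -0.7},
    {"dx": 0,"dy": -385,"dz": -29,"turn": 0,"gripper": -0.7},
    {"dx": 0,"dy": -410,"dz": -31,"turn": 0,"gripper": -0.7},
    {"dx": 0,"dy": -423,"dz": -32,"turn": 0,"gripper": -0.7},
    {"dx": 15,"dy": -423,"dz": -32,"turn": 0,"gripper": -0.7},
    {"dx": 40,"dy": -423,"dz": -32,"turn": 0,"gripper": -0.7},
    {"dx": 60,"dy": -423,"dz": -32,"turn": 0,"gripper": -0.7},
    {"dx": 66,"dy": -423,"dz": -32,"turn": 0,"gripper": -0.7},
    {"dx": 66,"dy": -423,"dz": -32,"turn": 0,"gripper": -0.7},
    {"dx": 66,"dy": -423,"dz": -32,"turn": 0,"gripper": -0.7}
  ]
}}

```text
time: 26.15
ee_pos: [429.0, -202.1, 106.4]
orientation: [[0.001, 0.212, 0.977], [-0.0, 0.977, -0.212], [-1.0, 0.0, 0.001]]
wrist_force: [0.2, 0.6, -1.8]
opening: 20.7
```

```bash
cat > chk.py <<'E'
from h import *
import sys
n=sys.argv[1]
tilt('wr%s.png'%n)
pics=[]
for c in ('top','side'):
    st,p,d=shot(c); pics.append(p)
    for k in ('lens','magnifier','plate','small_disc'):
        print(c,k,[(np.round(x['position'],1).tolist(),round(x['conf'],2)) for x in spotter.landmark_of(c,k)[:1]])
    w=cloud(c,st,d).reshape(-1,3); w=w[np.isfinite(w[:,0])]
    q=w[(w[:,2]>95)&(w[:,2]<122)&(np.hypot(w[:,0]-499,w[:,1]+217)<50)]
    if len(q)>20:
        e=cv2.minEnclosingCircle(q[:,:2].astype(np.float32)); print('lens pts',len(q),q.mean(0).round(1),np.round(e[0],1),e[1]); A=np.c_[q[:,:2]-q[:,:2].mean(0),np.ones(len(q))]; print(np.linalg.lstsq(A,q[:,2],rcond=None)[0])
a=pics[0][120:360,300:620]; b=pics[1][160:400,200:520]
cv2.imwrite('pics/chk%s.png'%n,cv2.resize(np.hstack([a,b]),(800,300))[:,:,::-1])
E
python3 chk.py 1
```

```text
[ 429.  -202.1  106.4] [ 0.2  0.6 -1.8] 20.69095436300133
15932 butt z -98.3 slope dx/dz, top at 0: [ 0.012 -7.387] dy/dz [0.019 2.954]
tilt deg -0.70 top -7.4
roll [-2.000e-03  1.200e-02 -7.399e+00]
top lens [([497.4, -218.1, 104.9], 0.67)]
top magnifier [([421.0, -204.0, 107.6], 0.84)]
top plate [([495.6, -221.0, 0.7], 0.54)]
top small_disc []
lens pts 404 [ 514.8 -201.4  108.6] [ 500.1 -212.5] 39.478271484375
[7.02357415e-03 2.44933202e-02 1.08637706e+02]
side lens [([501.0, -219.7, 102.5], 0.62)]
side magnifier [([422.0, -204.4, 101.3], 0.94)]
side plate [([499.4, -222.6, -0.8], 0.51)]
side small_disc []
lens pts 295 [ 494.5 -211.5  107.6] [ 491.7 -214. ] 41.9467887878418
[-1.22816016e-03 -1.07358614e-02  1.07599514e+02]
```

View pics/chk1.png

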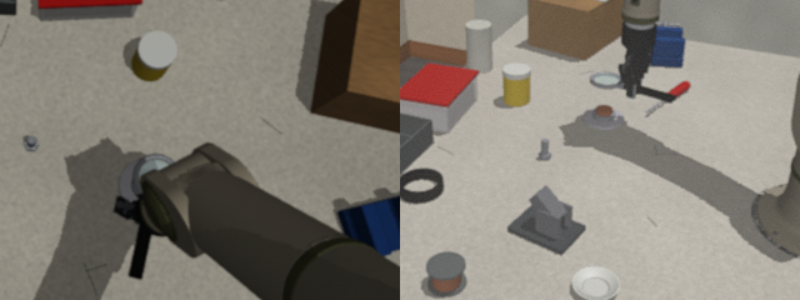

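The side view shows the magnifier held level over the stack, with the stack intact on the plate. In the top view most of the lens is hidden by the wrist. I raise it 2 mm, settle and hand in.

Request:
{"fn": "apply_moves", "kwargs": {
  "commands": [
    {"dx": -2,"dy": 0,"dz": 0,"turn": 0,"gripper": -0.7},
    {"dx": -2,"dy": 0,"dz": 0,"turn": 0,"gripper": -0.7},
    {"dx": -2,"dy": 0,"dz": 0,"turn": 0,"gripper": -0.7},
    {"dx": -2,"dy": 0,"dz": 0,"turn": 0,"gripper": -0.7}
  ]
}}

```text
time: 27.2
ee_pos: [428.5, -202.4, 107.9]
orientation: [[-0.0, 0.212, 0.977], [0.0, 0.977, -0.212], [-1.0, 0.0, -0.0]]
wrist_force: [1.0, -0.3, -0.4]
opening: 20.8
```

Run:
```python
from h import *
tilt('wend.png'); s=arm.get_state(); print(s['time'],np.round(s['ee_pos'],1),np.abs(s['qd']).max())
print(arm.hand_in())
```

```text
[ 428.5 -202.4  107.9] [ 1.  -0.3 -0.4] 20.822005104073703
15992 butt z -98.3 slope dx/dz, top at 0: [ 0.012 -7.359] dy/dz [0.019 2.895]
tilt deg -0.76 top -7.3
roll [ 1.000e-03  1.300e-02 -7.341e+00]
27.25 [ 428.5 -202.4  107.9] 0.001927901000306449
the job is handed in; nothing more can be done
None
```

The stack is built and the magnifier is held level over it, still in the gripper; I handed the job in at 27.3 s of the 72 s allowed.

- **Stack:** after each release the wrist camera showed the wide disc about 0.5 mm and the small disc about 0.8 mm off the plate centre. Both lay at the right heights, 20 and 30 mm.
- **Magnifier:** I drew it out along the sleeve. The tool cannot pitch, so I levelled the handle by swivelling it in the grip against the fixed sleeve's upper lip (3–4 N), then held it at 80 N.
- **Last check:** the handle was within about 1° of level, and the arm was still. From the handle's pose, the lens centre is at about (498, −218, 108) mm, roughly 10 cm above the plate's top.
- **Disagreements:** before a final 2 mm raise, the networks put the lens at z = 102–105 against my computed 107. Their positions for the plate were 4–5 mm off mine in y. The wrist hides most of the lens from the top camera, so its centring rests on the arm pose and those network readings.
- **Bystanders:** the bolt, jar, tape roll, spool, dish and screwdriver looked untouched in the last picture. I did not re-measure them.

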